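# Lay the biscuit jar in its chocked cradle

## Robot

A 7-joint arm with a two-finger parallel gripper is mounted at the origin on the work surface. World frame = base frame: x ahead of the robot, y to its left, z up, the work surface at z = 0. Lengths are in m, angles in degrees, forces in N, time in s.
With the tool pointing down it reaches from about 0.35 to 0.9 m from the base axis. Payload 7.2 kg.
Tool frame: the origin (TCP) lies on the mounting face of the last link; the fingertips stand 173 mm ahead of it and the grasp point (between the pads) lies 155 mm ahead of it (arm.tcp_to_grasp is the distance from the TCP to the grasp point, in m); z points along the fingers, y is the line along which they close (so a half turn about z gives the same grasp; the last joint's range is limited). The gripper opens to 85 mm and grips with 20 to 120 N. Pads are 22 mm wide; open, the fingers measure 114 mm over their backs; the gripper's body (76 mm by 85 mm) begins 54 mm behind the grasp point. The pads swing forward as they close: fully open they stand 13 mm farther back than shut.
Start: joints at [-76.902, 23.554, -0.728, 91.456, 0.321, 64.991, -4.71], TCP at [0.183, 0.598, 0.405] pointing down, gripper open.
Joint ranges: [-169.25, 169.25], [-16.82, 113.86], [-84.01, 82.57], [7.8, 145.47], [-59.2, 239.2], [7.22, 106.19], [-163.78, 163.78]. Speed limits (degrees/s): [136.94, 136.94, 172.46, 172.46, 180, 180, 180].

## Interface

Orientations are given as a 3x3 rotation matrix whose columns are the frame's x, y, z axes.
In Python, from station import status, cams, job, arm gives the robot as it stands.
- The arm moves only by the shell command python3 -m handwheel 'ROWS' [FORCE]. ROWS is JSON, a list of rows, each a list of 3 entries, a list of its own where there are three numbers: the shift along the tool's x, y, z in m, then the turn about the tool's z in degrees, then the opening, from -1 (shut) to 1 (fully open). A call has 1 to 20 rows; each row shifts and turns the commanded pose from where the row before left it, along the tool's axes as they then stand; what a row does not reach is not made up. A row lasts 1/8 s, in which the tool goes at most 62.5 mm and 10.7 degrees, less where a joint would pass 70% of its speed; a pose out of reach is approached as far as the arm can. A call is refused whole if a number of a shift passes 0.0625 or a number of a turn 10.7, either way. A call with a gripper value outside its range is refused whole. The fingers move at their own pace and stop on an object; FORCE is the grip in N (left out, the last holds). Time passes only in rows, so rows that do not move let the fingers close. It gives the time, the measured TCP pose, the force, the opening and the grip force at its end, in the units of the state.
- status.observe(): the state, without advancing time (a new reading comes with each control period).
- cams.snapshot(name): name is "side" or "top"; returns the picture (384x512x3 uint8, red, green, blue); there is no depth.
- cams.get_calibration(name): a dict with "fx", "fy", "cx", "cy" (pixels), "eye" and "rotation" of the camera in the world. Camera axes: x right, y up, looking along -z (the intrinsics and any distortion apply to the point x, -y, -z); pixel columns grow to the right and rows downward; lengths in m; the calibration is good to about 2 mm. A picture is of the moment at which its call begins. get_calibration takes no time and is no camera call.
- job.close_job(): hands the job in; it is judged then, once.
The state is a dict: "time": time; "joint_positions": joint angles; "dq": joint speeds; "effort": joint torques, N m; "tcp_pos": TCP position; "ee_rot": TCP orientation; "force": force on the tool from outside, world axes, zero at the start; "ft_torque": the same for the moment, N m; "finger_gap": finger opening in m; "grasp_force": force on a finger pad.
Only numpy, scipy, OpenCV 4.12 (cv2) and the standard library are available. Lean on these libraries where they do the work, as an engineer would, in place of code of your own. Each camera call takes 0.05 s, during which the arm holds its last target. There are 200 camera calls.

## Task

First take the yellow bike light off the sloping wooden jar cradle and leave it in the wooden tray. Then stand the red-ridged chock on the dark rubber patch of the cradle, square to the cradle, and only then lay (do not drop) the upright glass jar on its side in the cradle between the fixed stop and the chock, its foot close to the blue end board and its lid to the open end, and let go so that it stays put. Do not let the jar topple onto the bench, and leave the other things on the bench where they are.

Things in the scene. Friction and masses are not known exactly. Their poses are not given: they have to be found in the camera images.
- cradle: Fixed pale wooden jar cradle. Origin at bench level, its x and y level. The deck (x -64 to +82 mm, y -95 to +105 mm) slopes 0.07 rad down towards +x; its surface is 35 mm above the bench at x = 0. The +y end and the downhill side (+x) are open: a jar laid here without the chock rolls off towards +x.
- cradle_stop (a point): Middle of the fixed wooden stop's top, on the uphill side of the cradle: the stop covers cradle x -64 to -44, y -66 to -6 mm and stands 24 mm above the deck.
- cradle_end (a point): Middle of the top edge of the blue end board, which stands across the whole -y end of the cradle (y -93 to -81 mm), 50 mm above the deck. The jar's foot belongs 2 to 25 mm from it.
- cradle_rest (a point): Where the jar's axis lies over the middle of the deck (cradle 0, 0, 64 mm). The jar belongs lying along cradle y, lid to +y, its middle about here; the space for it is between stop and chock.
- cradle_spot (a point): Centre of the dark rubber patch on the deck (46 mm in cradle x, 64 mm in cradle y), level with the deck's surface; cradle position (46, -36, 32) mm. The chock belongs here. With the chock centred on it, the jar resting against the chock has its axis at about cradle x = 0.
- chock: Loose wooden chock, 0.16 kg, section like an upturned T: foot 46 (x) x 64 (y) x 12 mm high, and on it a red ridge 26 (x) x 64 (y) mm up to 48 mm above the underside. Origin: centre of the underside, z up. Alike under a half turn. On the patch its x and y run along the cradle's.
- jar: Closed glass jar full of brown biscuits, about 0.38 kg, upright on the bench at the start. Glass body a plain cylinder 58 mm in diameter and 118 mm high, on top a dark steel screw lid 52 mm in diameter and 24 mm high (142 mm in all). Origin: centre of its underside; z along its axis to the lid. Centre of mass about 70 mm above its foot.
- jar_center (a point): On the jar's axis, 71 mm from its foot.
- jar_lid (a point): On the jar's axis, at the top of the lid, 142 mm from the foot.
- light: Yellow bike light with a black nose, 0.11 kg, a block 34 (x) x 80 (y) x 30 mm high, the yellow part 66 mm long. Origin: centre of the underside; at the start it lies on the cradle's deck.
- light_center (a point): Centre of the bike light, 15 mm above its underside.
- tray: Fixed open wooden tray 130 (x) x 170 (y) x 30 mm high, walls 6 mm, floor 6 mm thick. Origin: centre of the underside, at bench level.
- bowl: Bystander: stainless dog bowl, 150 mm across, 55 mm high. Origin: centre of its underside. Leave it alone.
- headlamp: Bystander: grey plastic headlamp, about 75 x 70 x 50 mm. Origin: centre of its underside. Leave it alone.
- stretcher: Bystander: pale wooden shoe stretcher with a steel rod, 230 x 60 x 45 mm, long axis x. Origin: centre of its underside. Leave it alone.
- tin: Bystander: flat round shoe-polish tin, green with a steel lid, 73 mm across, 26 mm high. Origin: centre of its underside. Leave it alone.
- brush: Bystander: wooden shoe brush with black bristles, 150 (y) x 50 x 40 mm. Origin: centre of its underside. Leave it alone.
- spray: Bystander: blue spray can, 56 mm across, 150 mm high, upright. Origin: centre of its underside. Leave it alone.

How it is judged:
By the outcome, as a careful person would: the job done as asked, in the order asked, and still so for the second after the job is handed in, with the robot touching nothing.
It also fails if it takes over 59 s, if anything falls off the work surface, if the arm or the gripper's body presses on something with over 40 N, if the wrist force passes 120 N, or if a joint passes its speed limit or range.

## Working session

There is one attempt and no reset: what is moved stays moved. The work goes in short steps, Python scripts to look and compute and a shell command to move; the robot and the scene stay as the last step left them, time stands still between calls to the robot, and variables do not carry over. Pictures are saved under pics/ and viewed, at most 10 in all, crops included, and the job is handed in when it is done.

```bash
ls; mkdir -p pics; python3 - <<'E'
from station import status,cams,arm
import cv2,numpy as np
np.set_printoptions(precision=4,suppress=True)
for n in("side","top"):
    im=cams.snapshot(n); cv2.imwrite(f"pics/{n}0.png",im[:,:,::-1]); print(n,cams.get_calibration(n))
s=status.observe(); print(s); print(arm.tcp_to_grasp)
E
```

```text
pics
side {'fx': 398.4778067567126, 'fy': 398.4778067567126, 'cx': 252.4158803445028, 'cy': 192.45809595997278, 'eye': array([-0.0717, -0.6773,  0.7378]), 'rotation': array([[ 0.6811,  0.4204, -0.5994],
       [-0.7318,  0.365 , -0.5755],
       [-0.0232,  0.8307,  0.5562]])}
top {'fx': 472.82914778377466, 'fy': 472.82914778377466, 'cx': 248.74235659887745, 'cy': 191.8321595721953, 'eye': array([ 0.43  , -0.0233,  1.5907]), 'rotation': array([[ 0.0161,  0.9927, -0.1198],
       [-0.9998,  0.0178,  0.0131],
       [ 0.0152,  0.1195,  0.9927]])}
{'time': 0.1, 'joint_positions': array([-76.9042,  23.596 ,  -0.7279,  91.5003,   0.3218,  64.9911,
        -4.7088]), 'dq': array([-0.0825, -0.1252,  0.0123, -0.1466, -0.0205, -0.044 ,  0.0356]), 'effort': array([  0.003 , -60.1828,   0.6843, -30.0087,   0.014 ,   0.0065,
         0.    ]), 'tcp_pos': array([0.1827, 0.5975, 0.4039]), 'ee_rot': array([[-0.9563,  0.2924, -0.0003],
       [ 0.2924,  0.9563, -0.0015],
       [-0.0001, -0.0015, -1.    ]]), 'force': array([0.3814, 0.2236, 0.7105]), 'ft_torque': array([0.0192, 0.0237, 0.0267]), 'grasp_force': 0.0, 'finger_gap': 0.08555480010412621}
0.1547
```

View pics/top0.png

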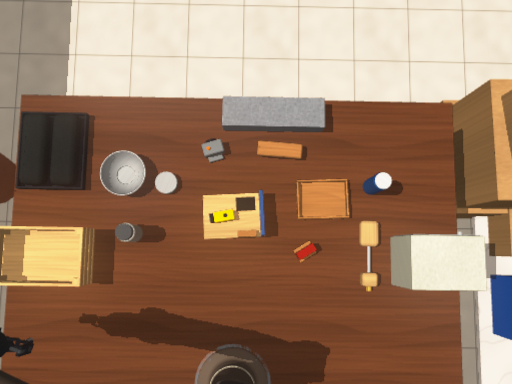

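View pics/side0.png

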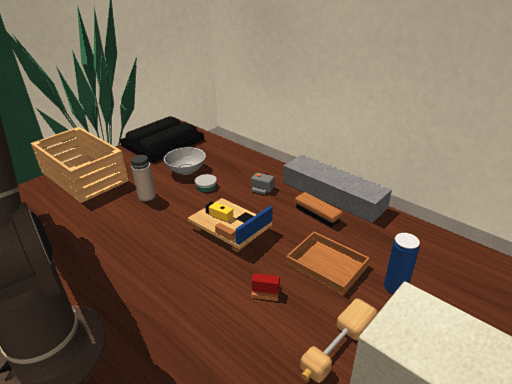

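The top view shows the cradle at about (233,215) with the blue board on its right and the light at (222,215). The dark patch is at (246,204), the chock at (306,251), the tray at (323,199) and the jar's lid at about (125,232). The side view agrees. Next I'll take colour masks and a zoomed crop.

```bash
cat > h.py <<'E'
import numpy as np,cv2
from station import status,cams
np.set_printoptions(precision=4,suppress=True)
def ray(n,uv):
    c=cams.get_calibration(n);R=np.array(c["rotation"])
    d=R@np.array([(uv[0]-c["cx"])/c["fx"],-(uv[1]-c["cy"])/c["fy"],-1.]);return np.array(c["eye"]),d
def onz(n,uv,z):
    e,d=ray(n,uv);return e+d*(z-e[2])/d[2]
def proj(n,p):
    c=cams.get_calibration(n);q=np.array(c["rotation"]).T@(np.array(p)-c["eye"])
    return np.array([c["cx"]-c["fx"]*q[0]/q[2],c["cy"]+c["fy"]*q[1]/q[2]])
def tri(a,b):
    e1,d1=ray("top",a);e2,d2=ray("side",b)
    t=np.linalg.lstsq(np.c_[d1,-d2],e2-e1,rcond=None)[0];p,q=e1+t[0]*d1,e2+t[1]*d2
    return (p+q)/2,np.linalg.norm(p-q)
def blobs(im,lo,hi,box,amin=15):
    """hsv mask blobs in box x0,y0,x1,y1 -> contours, largest first"""
    m=cv2.inRange(cv2.cvtColor(im,cv2.COLOR_RGB2HSV),lo,hi);k=np.zeros_like(m);x0,y0,x1,y1=box;k[y0:y1,x0:x1]=m[y0:y1,x0:x1]
    c,_=cv2.findContours(k,cv2.RETR_EXTERNAL,cv2.CHAIN_APPROX_NONE)
    return sorted([a for a in c if cv2.contourArea(a)>=amin],key=cv2.contourArea,reverse=True)
def rect(c,n,z):
    """contour -> min area rect on plane z: centre, sizes mm, world angle of long axis"""
    p=np.array([onz(n,q[0],z)[:2] for q in c],np.float32)*1000
    r=cv2.minAreaRect(p);b=cv2.boxPoints(r);e=[b[1]-b[0],b[2]-b[1]];L=[np.linalg.norm(x) for x in e];l=e[int(np.argmax(L))]
    return np.array(r[0]),sorted(L),np.degrees(np.arctan2(l[1],l[0]))%180
E
python3 - <<'E'
from h import *
t=cv2.imread("pics/top0.png")[:,:,::-1].copy(); s=cv2.imread("pics/side0.png")[:,:,::-1].copy()
cv2.imwrite("pics/topc.png",cv2.resize(t[140:270,100:360],None,fx=3,fy=3,interpolation=cv2.INTER_CUBIC)[:,:,::-1])
cv2.imwrite("pics/sidec.png",cv2.resize(s[140:310,120:380],None,fx=3,fy=3,interpolation=cv2.INTER_CUBIC)[:,:,::-1])
B=(195,180,275,245)
def show(nm,cs,n,z):
    for c in cs[:2]:
        x,y,w,h=cv2.boundingRect(c); print(nm,n,(x,y,w,h),cv2.contourArea(c),*rect(c,n,z))
show("blue",blobs(t,(100,100,40),(130,255,255),B),"top",.085)
show("yellow",blobs(t,(24,150,150),(32,255,255),B),"top",.065)
show("patch",blobs(t,(0,0,0),(180,255,60),(233,190,260,215)),"top",.032)
show("red",blobs(t,(0,180,60),(4,255,255),(290,238,325,268))+blobs(t,(174,150,60),(180,255,255),(290,238,325,268)),"top",.048)
show("deck",blobs(t,(12,30,120),(30,180,255),(195,185,262,245)),"top",.035)
h=cv2.cvtColor(t,cv2.COLOR_RGB2HSV)
for q in [(215,200),(250,234),(222,215),(233,212),(306,248),(300,256),(125,232),(123,225),(323,182),(323,200),(246,204),(280,230),(262,215)]: print(q,h[q[1],q[0]])
E
```

```text
blue top (259, 190, 6, 45) 79.0 [547.9183 -84.8788] [np.float32(9.107235), np.float32(141.0461)] 3.768516
yellow top (213, 209, 21, 13) 182.5 [536.4593  38.0571] [np.float32(34.163174), np.float32(64.20263)] 101.29629
red top (296, 244, 20, 15) 132.0 [ 425.8122 -231.9543] [np.float32(25.158478), np.float32(64.35111)] 122.41297
deck top (202, 192, 59, 53) 2502.0 [528.6182  14.051 ] [np.float32(168.30186), np.float32(190.41565)] 93.33425
(215, 200) [ 21 125 248]
(250, 234) [ 14 168 212]
(222, 215) [ 28 255 249]
(233, 212) [ 23 204 190]
(306, 248) [  3 221 193]
(300, 256) [  2 216 192]
(125, 232) [  9  25 101]
(123, 225) [ 15  25 101]
(323, 182) [ 14 170 197]
(323, 200) [ 14 169 216]
(246, 204) [ 13 109  75]
(280, 230) [ 10 165 130]
(262, 215) [110 130 159]
```

View pics/topc.png

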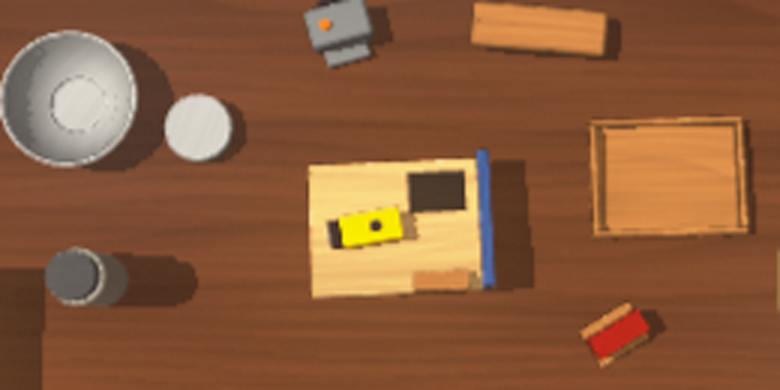

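View pics/sidec.png

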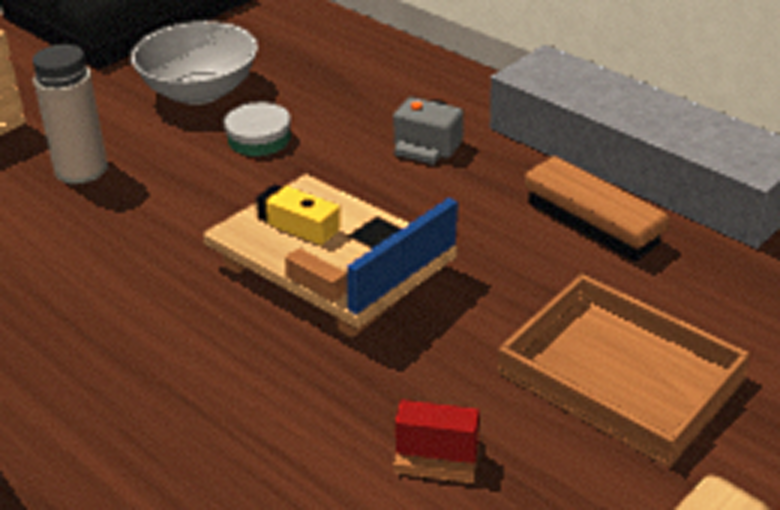

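The crops are clear. The patch is at (245.7,203.7), the tray's corners run from (297,180) to (349,218), and the jar's lid is at about (124.5,232). I'll get the remaining points and check them across both views.

```bash
python3 - <<'E'
from h import *
t=cv2.imread("pics/top0.png")[:,:,::-1].copy(); s=cv2.imread("pics/side0.png")[:,:,::-1].copy()
c=blobs(t,(0,0,0),(180,150,75),(233,192,258,214))
for a in c[:1]: print("patch",cv2.boundingRect(a),*rect(a,"top",.032))
c=blobs(t,(0,0,85),(180,40,130),(105,218,138,248))
for a in c[:1]:
    e=cv2.fitEllipse(cv2.convexHull(a)); print("lid",cv2.boundingRect(a),e,onz("top",e[0],.142),rect(a,"top",.142))
c=blobs(s,(0,0,0),(180,60,90),(128,150,155,172))
for a in c[:1]: print("lid side",cv2.boundingRect(a),cv2.minEnclosingCircle(a))
def cr(x,y): return (100+(x+.5)/3-.5,140+(y+.5)/3-.5)
def sr(x,y): return (120+(x+.5)/3-.5,140+(y+.5)/3-.5)
print("jar lid tri",tri(cr(73,276),sr(61,58)))
tr=[onz("top",cr(*q),.03) for q in[(590,119),(745,117),(748,235),(594,238)]]; print("tray",np.mean(tr,0),tr)
print("jar foot bottom side",onz("side",sr(80,183),0))
for nm,a,b in[("board +x top",(482,152),(456,202)),("board -x top",(489,286),(349,270)),("patch",(437,191),(381,232)),("deck +x+y",(308,166),(307,175)),("deck -x+y",(313,298),(205,237)),("chock ridge top",(617,335),(438,408))]: print(nm,*tri(cr(*a),sr(*b)))
E
```

```text
patch (242, 198, 13, 8) [585.7565 -41.9659] [np.float32(23.302128), np.float32(39.769592)] 91.01639
lid (115, 224, 16, 16) ((123.49443054199219, 231.3007049560547), (15.431766510009766, 16.675479888916016), 65.01250457763672) [0.477  0.3368 0.142 ] (array([476.3438, 339.6354]), [np.float32(45.524097), np.float32(45.828888)], np.float32(90.969604))
lid side (131, 150, 24, 19) ((143.0, 158.0), 13.601571083068848)
jar lid tri (array([0.4774, 0.3345, 0.141 ]), np.float64(0.003470369885040207))
tray [ 0.5999 -0.2906  0.03  ] [array([ 0.6632, -0.2022,  0.03  ]), array([ 0.6686, -0.3754,  0.03  ]), array([ 0.5369, -0.3775,  0.03  ]), array([ 0.5307, -0.2072,  0.03  ])]
jar foot bottom side [0.4609 0.3151 0.    ]
board +x top [ 0.6203 -0.0827  0.0765] 0.0057225747184295765
board -x top [ 0.4747 -0.0898  0.0876] 0.000812604512307169
patch [ 0.577  -0.0317  0.0411] 0.004319318517365891
deck +x+y [0.6063 0.1091 0.028 ] 0.0029807057376756933
deck -x+y [0.4611 0.0989 0.0353] 0.0035268001712349794
chock ridge top [ 0.4267 -0.2311  0.0539] 0.004567866968277448
```

Cradle: origin about (0.533, 0.000), turned +3.6°. Deck and board corners agree within 3 mm. Light: centre (0.535, 0.045), closing angle 11.3°. Now move above the light.

```bash
cat >> h.py <<'E'
def goto(x,y,z,ang):
    """shift in present tool axes (mm) and turn (deg) to reach TCP x,y,z with the closing axis at world angle ang"""
    s=status.observe();R=s["ee_rot"];d=R.T@(np.array([x,y,z])-s["tcp_pos"])*1000
    a=np.degrees(np.arctan2(R[1,1],R[0,1]));t=(a-ang+90)%180-90
    print("t",round(s["time"],2),"tcp",s["tcp_pos"],"yang",round(a,1),"q7",round(s["joint_positions"][6],1),"gap",round(s["finger_gap"],4),"F",s["force"],"gr",s["grasp_force"]);print("shift mm",d.round(1),"turn",round(t,1))
E
python3 -m handwheel '[[[-0.0453,-0.0387,0],0,1],[[-0.0453,-0.0387,0],0,1],[[-0.0453,-0.0387,0],0,1],[[-0.0453,-0.0387,0],0,1],[[-0.0453,-0.0387,0],0,1],[[-0.0453,-0.0387,0],0,1],[[-0.0453,-0.0387,0],0,1],[[-0.0453,-0.0387,0],0,1],[[-0.0453,-0.0387,0],0,1],[[-0.0453,-0.0387,0],0,1],[[-0.0453,-0.0387,0],0,1],[[0,0,0.04],10.3,1],[[0,0,0.04],10.3,1],[[0,0,0.03],10.3,1],[[0,0,0],10.3,1],[[0,0,0],10.3,1],[[0,0,0],10.3,1],[[0,0,0],0,1]]'
python3 -c "
from h import *
goto(.535,.045,.216,11.3)
t=cv2.imread('pics/top0.png')[:,:,::-1]
def cr(x,y): return (100+(x+.5)/3-.5,140+(y+.5)/3-.5)
# cradle fit: top-view points on their known planes
P=[((482,152),(82,-87),.079),((489,286),(-64,-87),.0895),((308,166),(82,105),.029),((313,298),(-64,105),.0395),((437,191),(46,-36),.032),((441,280),(-54,-36),.0625)]
W=np.array([onz('top',cr(*a),z)[:2]*1000 for a,b,z in P]);C=np.array([b for a,b,z in P],float)
wm,cm=W.mean(0),C.mean(0);U,S,V=np.linalg.svd((C-cm).T@(W-wm));R=(U@V).T
o=wm-R@cm;print('origin',o,'ang',np.degrees(np.arctan2(R[1,0],R[0,0])));print((W-(C@R.T+o)).round(1))
"
```

```text
time: 2.35
tcp_pos: [0.5347, 0.0451, 0.2943]
ee_rot: [[-0.196, 0.981, -0.001], [0.981, 0.196, -0.001], [-0.0, -0.001, -1.0]]
force: [-0.1, 0.4, 0.2]
finger_gap: 0.0859
grasp_force: 0.0
t 2.35 tcp [0.5347 0.0451 0.2943] yang 11.3 q7 17.9 gap 0.0859 F [-0.0563  0.4349  0.1764] gr 0.0
shift mm [-0.1  0.4 78.3] turn -0.0
origin [531.1008   0.2241] ang 4.00827407430874
[[-1.1  0.3]
 [ 1.   1.6]
 [-0.5 -0.8]
 [-0.3 -0.9]
 [-0.  -0.8]
 [ 0.9  0.5]]
```

```bash
python3 -m handwheel '[[[0,0,0.04],0,1],[[0,0,0.03],0,1],[[0,0,0.008],0,1],[[0,0,0],0,-1],[[0,0,0],0,-1],[[0,0,0],0,-1],[[0,0,0],0,-1],[[0,0,0],0,-1],[[0,0,0],0,-1],[[0,0,-0.03],0,-1],[[0,0,-0.05],0,-1],[[0,0,-0.05],0,-1],[[0,0,0],0,-1]]' 40; python3 -c "
from h import *
goto(.600,-.291,.33,2)"
```

```text
time: 3.98
tcp_pos: [0.536, 0.0445, 0.3508]
ee_rot: [[-0.194, 0.981, 0.007], [0.981, 0.194, 0.002], [0.001, 0.008, -1.0]]
force: [-0.0, -0.9, -1.5]
finger_gap: 0.0339
grasp_force: 40.7
t 3.98 tcp [0.536  0.0445 0.3508] yang 11.2 q7 15.3 gap 0.0339 F [-0.0455 -0.9113 -1.5367] gr 40.65458866185509
shift mm [-341.6   -2.6   20.5] turn 9.2
```

```bash
python3 -m handwheel '[[[-0.057,0,0],0,-1],[[-0.057,0,0],0,-1],[[-0.057,0,0],0,-1],[[-0.057,0,0],0,-1],[[-0.057,0,0],0,-1],[[-0.057,-0.003,0],0,-1],[[0,0,0],9.2,-1],[[0,0,0.055],0,-1],[[0,0,0.055],0,-1],[[0,0,0.035],0,-1],[[0,0,0.012],0,-1],[[0,0,0],0,-1]]'; python3 -c "
from h import *
goto(.600,-.291,.1875,2)"
```

```text
time: 5.48
tcp_pos: [0.5978, -0.2913, 0.1895]
ee_rot: [[-0.035, 0.999, -0.001], [0.999, 0.035, 0.001], [0.001, -0.001, -1.0]]
force: [-0.3, 0.5, -1.1]
finger_gap: 0.0334
grasp_force: 40.2
t 5.47 tcp [ 0.5978 -0.2913  0.1895] yang 2.0 q7 47.7 gap 0.0334 F [-0.3329  0.4578 -1.1259] gr 40.15024423599243
shift mm [0.2 2.2 2. ] turn -0.0
```

```bash
python3 -m handwheel '[[[0,0,0.002],0,-1],[[0,0,0],0,0.2],[[0,0,0],0,0.2],[[0,0,0],0,0.2],[[0,0,-0.04],0,0.2],[[0,0,-0.06],0,0.2],[[0.0163,-0.0425,-0.02],0,1],[[0.0163,-0.0425,0],0,1],[[0.0163,-0.0425,0],0,1],[[0.0163,-0.0425,0],0,1],[[0,0,0],-10.1,1],[[0,0,0],-10.1,1],[[0,0,0],-10.2,1],[[0,0,0],0,1]]'; python3 -c "
from h import *
goto(.426,-.232,.192,32.4)
t=cams.snapshot('top')
cv2.imwrite('pics/t1.png',cv2.resize(t[140:270,200:360],None,fx=4,fy=4,interpolation=cv2.INTER_CUBIC)[:,:,::-1])"
```

```text
time: 7.22
tcp_pos: [0.426, -0.2322, 0.308]
ee_rot: [[-0.534, 0.845, 0.001], [0.845, 0.534, 0.0], [-0.0, 0.001, -1.0]]
force: [0.2, -0.3, -0.8]
finger_gap: 0.0856
grasp_force: 0.0
t 7.22 tcp [ 0.426  -0.2322  0.308 ] yang 32.3 q7 69.4 gap 0.0856 F [ 0.2237 -0.312  -0.8212] gr 0.0
shift mm [  0.2   0.  116. ] turn -0.1
```

View pics/t1.png

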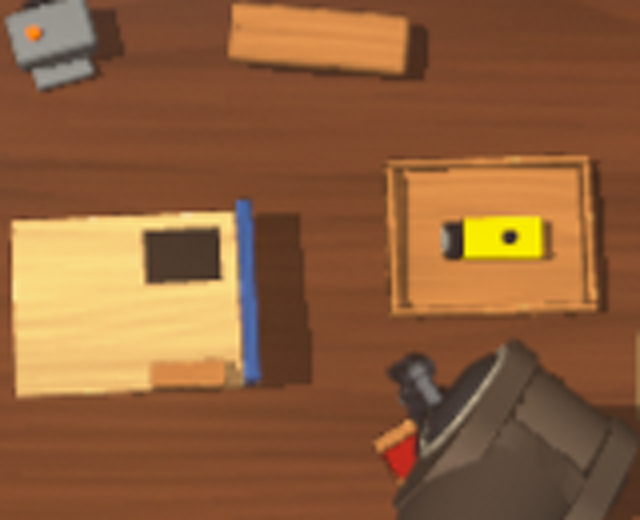

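The light lies flat in the tray, at crop pixel (495,238), and the gripper is above the chock. Next I grip the chock.

```bash
python3 -m handwheel '[[[0,0,0.06],0,1],[[0,0,0.045],0,1],[[0,0,0.011],0,1],[[0,0,0],0,-1],[[0,0,0],0,-1],[[0,0,0],0,-1],[[0,0,0],0,-1],[[0,0,0],0,-1],[[0,0,0],0,-1],[[0,0,0],0,-1],[[0,0,-0.04],0,-1],[[0,0,-0.06],0,-1],[[0,0,-0.06],0,-1],[[0,0,0],0,-1]]' 40; python3 -c "
from h import *
t=np.radians(4.0);c,s=np.cos(t),np.sin(t);o=np.array([.5311,.0002])
print(o+[46e-3*c+36e-3*s,46e-3*s-36e-3*c])
goto(*(o+[46e-3*c+36e-3*s,46e-3*s-36e-3*c]),.30,4.0)"
```

```text
time: 9.02
tcp_pos: [0.427, -0.2329, 0.3562]
ee_rot: [[-0.536, 0.844, 0.009], [0.845, 0.536, -0.002], [-0.006, 0.007, -1.0]]
force: [0.9, 0.5, -1.6]
finger_gap: 0.0252
grasp_force: 40.5
[ 0.5795 -0.0325]
t 9.03 tcp [ 0.427  -0.2329  0.3562] yang 32.4 q7 67.1 gap 0.0252 F [ 0.8913  0.4617 -1.5629] gr 40.48466384410858
shift mm [ 87.9 235.8  57.3] turn 28.4
```

```bash
python3 -m handwheel '[[[0.0176,0.0472,0],0,-1],[[0.0176,0.0472,0],0,-1],[[0.0176,0.0472,0],0,-1],[[0.0176,0.0472,0],0,-1],[[0.0176,0.0472,0],0,-1],[[0,0,0.03],9.5,-1],[[0,0,0.03],9.5,-1],[[0,0,0.03],9.4,-1],[[0,0,0.02],0,-1],[[0,0,0],0,-1]]'; python3 -c "
from h import *
goto(.5795,-.0325,.2275,4.0)"
```

```text
time: 10.28
tcp_pos: [0.5775, -0.0311, 0.24]
ee_rot: [[-0.073, 0.997, -0.003], [0.997, 0.073, -0.0], [-0.0, -0.004, -1.0]]
force: [0.4, 0.5, -1.0]
finger_gap: 0.0256
grasp_force: 40.3
t 10.28 tcp [ 0.5775 -0.0311  0.24  ] yang 4.2 q7 25.0 gap 0.0256 F [ 0.406   0.5419 -0.9834] gr 40.271944999694824
shift mm [-1.5  2.  12.5] turn 0.2
```

```bash
python3 -m handwheel '[[[-0.0015,0.002,0.008],0.2,-1],[[0,0,0.004],0,-1],[[0,0,0.001],0,-1],[[0,0,0],0,-1]]'; python3 -c "
from h import *
goto(.5795,-.0325,.2265,4.0)"
```

```text
time: 10.78
tcp_pos: [0.5804, -0.0326, 0.229]
ee_rot: [[-0.066, 0.998, 0.001], [0.998, 0.066, 0.0], [0.0, 0.001, -1.0]]
force: [-0.2, 0.6, -1.8]
finger_gap: 0.0255
grasp_force: 40.3
t 10.78 tcp [ 0.5804 -0.0326  0.229 ] yang 3.8 q7 25.5 gap 0.0255 F [-0.1708  0.626  -1.8144] gr 40.283759236335754
shift mm [ 0.2 -0.9  2.5] turn -0.2
```

```bash
python3 -m handwheel '[[[0,-0.0005,0.001],0,-1],[[0,0,0.001],0,-1],[[0,0,0],0,-1]]'; python3 -m handwheel '[[[0,0,0.0005],0,-1],[[0,0,0.0005],0,-1],[[0,0,0],0,-1]]'
```

```text
time: 11.15
tcp_pos: [0.5798, -0.0325, 0.2266]
ee_rot: [[-0.066, 0.998, -0.0], [0.998, 0.066, 0.0], [0.0, -0.0, -1.0]]
force: [0.2, 0.2, -2.3]
finger_gap: 0.0253
grasp_force: 40.3
time: 11.52
tcp_pos: [0.5799, -0.0327, 0.2263]
ee_rot: [[-0.066, 0.998, 0.0], [0.998, 0.066, 0.0], [0.0, 0.0, -1.0]]
force: [-3.3, 0.3, 6.3]
finger_gap: 0.0255
grasp_force: 41.3
```

Contact (6 N up). Release slowly, lift, and look.

```bash
python3 -m handwheel '[[[0,0,0],0,-0.25],[[0,0,0],0,-0.1],[[0,0,0],0,0.2],[[0,0,0],0,0.3],[[0,0,-0.03],0,0.3],[[0,0,-0.06],0,1],[[0.0625,0,-0.03],0,1],[[0.0625,0,0],0,1],[[0.0625,0,0],0,1],[[0.0625,0,0],0,1],[[0,0,0],0,1]]'; python3 - <<'E'
from h import *
t=cams.snapshot('top');s=cams.snapshot('side')
cv2.imwrite('pics/t2.png',np.hstack([cv2.resize(t[180:250,195:275],None,fx=5,fy=5,interpolation=cv2.INTER_CUBIC),cv2.resize(s[180:250,180:260],None,fx=5,fy=5,interpolation=cv2.INTER_CUBIC)])[:,:,::-1])
for c in blobs(t,(0,180,60),(5,255,255),(225,185,262,220))[:1]: print(cv2.boundingRect(c),*rect(c,"top",.080))
goto(.477,.336,.3,4)
E
```

```text
time: 12.9
tcp_pos: [0.5623, 0.2175, 0.342]
ee_rot: [[-0.076, 0.997, -0.001], [0.997, 0.076, 0.002], [0.002, -0.001, -1.0]]
force: [-0.1, -0.6, 0.3]
finger_gap: 0.0853
grasp_force: 0.0
(237, 198, 18, 8) [580.8234 -33.3709] [np.float32(22.584644), np.float32(54.618366)] 91.00413
t 13.0 tcp [0.5634 0.2112 0.3425] yang 3.9 q7 -3.9 gap 0.0854 F [-0.4059  0.0778  0.1283] gr 0.0
shift mm [130.4 -77.7  42.4] turn -0.1
```

View pics/t2.png

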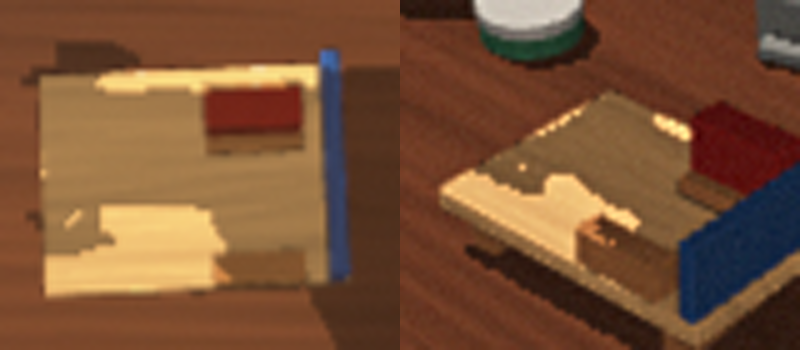

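The chock covers the patch squarely, with the red ridge at crop pixel (253,110) and its world centre at about (0.581, -0.033). On to the jar.

```bash
python3 -m handwheel '[[[0.0435,-0.0259,0],0,1],[[0.0435,-0.0259,0],0,1],[[0.039,-0.0259,0],0,1],[[0,0,0],0,1],[[0,0,0],0,1]]'; python3 -c "
from h import *
goto(.477,.3355,.255,4)"
```

```text
time: 13.62
tcp_pos: [0.4788, 0.3294, 0.343]
ee_rot: [[-0.064, 0.998, 0.001], [0.998, 0.064, -0.001], [-0.001, 0.001, -1.0]]
force: [0.2, 0.3, -0.2]
finger_gap: 0.0852
grasp_force: 0.0
t 13.62 tcp [0.4788 0.3294 0.343 ] yang 3.7 q7 -19.0 gap 0.0852 F [ 0.1885  0.3353 -0.2304] gr 0.0
shift mm [ 6.3 -1.4 88. ] turn -0.3
```

```bash
python3 -m handwheel '[[[0.006,-0.0015,0.02],0,1],[[0,0,0.03],0,1],[[0,0,0.028],0,1],[[0,0,0.01],0,1],[[0,0,0],0,1]]'; python3 -c "
from h import *
goto(.477,.3355,.255,4)
s=cams.snapshot('side');cv2.imwrite('pics/s3.png',cv2.resize(s[110:220,100:210],None,fx=5,fy=5,interpolation=cv2.INTER_CUBIC)[:,:,::-1])"
```

```text
time: 14.25
tcp_pos: [0.4763, 0.3363, 0.2539]
ee_rot: [[-0.065, 0.998, -0.001], [0.998, 0.065, -0.001], [-0.001, -0.001, -1.0]]
force: [0.6, 0.7, 1.0]
finger_gap: 0.0853
grasp_force: 0.0
t 14.25 tcp [0.4763 0.3363 0.2539] yang 3.7 q7 -15.6 gap 0.0853 F [0.5961 0.71   1.0189] gr 0.0
shift mm [-0.9  0.7 -1.1] turn -0.3
```

View pics/s3.png

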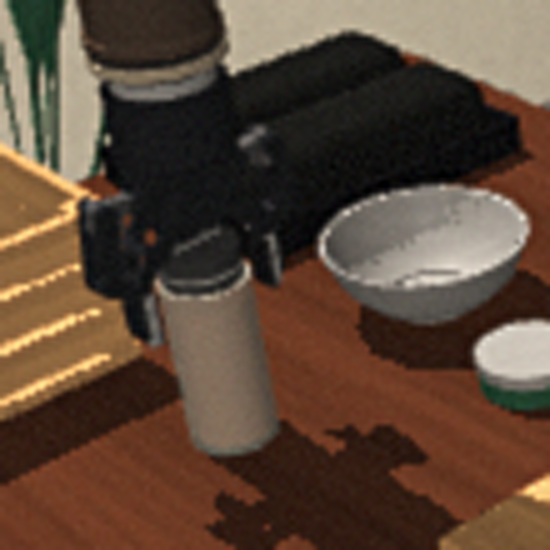

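The jar stands centred between the open fingers, its lid at crop pixel (202,265), and the pads sit over the top of the glass. Next I grip gently and lift.

```bash
python3 -m handwheel '[[[0,0,0],0,-1],[[0,0,0],0,-1],[[0,0,0],0,-1],[[0,0,0],0,-1],[[0,0,-0.01],0,-1],[[0,0,-0.03],0,-1],[[0,0,-0.05],0,-1],[[0,0,-0.045],0,-1],[[0,0,0],0,-1],[[0,0,0],0,-1]]' 25; python3 -c "
from h import *
t=np.radians(4.0);c,s=np.cos(t),np.sin(t);o=np.array([.5311,.0002])
f=lambda x,y:o+[x*c-y*s,x*s+y*c]
goto(*f(-.0015,-.058),.36,4.0)"
```

```text
time: 15.55
tcp_pos: [0.4751, 0.3371, 0.3887]
ee_rot: [[-0.067, 0.998, -0.002], [0.998, 0.067, -0.001], [-0.001, -0.002, -1.0]]
force: [-0.4, 0.2, -4.7]
finger_gap: 0.0575
grasp_force: 28.6
t 15.55 tcp [0.4751 0.3371 0.3887] yang 3.8 q7 -21.4 gap 0.0575 F [-0.4342  0.175  -4.6843] gr 28.643165230751038
shift mm [-397.8   32.1   28.9] turn -0.2
```

```bash
python3 -m handwheel '[[[-0.02,0.002,0],0,-1],[[-0.035,0.003,0],0,-1],[[-0.045,0.004,0],0,-1],[[-0.05,0.004,0],0,-1],[[-0.05,0.004,0],0,-1],[[-0.05,0.004,0],0,-1],[[-0.05,0.004,0],0,-1],[[-0.045,0.004,0],0,-1],[[-0.033,0.002,0],0,-1],[[-0.02,0.001,0],0,-1],[[0,0,0.02],0,-1],[[0,0,0],0,-1],[[0,0,0],0,-1]]'; python3 - <<'E'
from h import *
t=np.radians(4.0);c,s=np.cos(t),np.sin(t);o=np.array([.5311,.0002])
f=lambda x,y:o+[x*c-y*s,x*s+y*c]
goto(*f(-.0015,-.058),.344,4.0)
S=cams.snapshot('side');cv2.imwrite('pics/s4.png',cv2.resize(S[120:250,170:300],None,fx=4,fy=4,interpolation=cv2.INTER_CUBIC)[:,:,::-1])
E
```

```text
time: 17.18
tcp_pos: [0.5339, -0.0581, 0.3695]
ee_rot: [[-0.066, 0.998, -0.001], [0.998, 0.066, -0.0], [-0.0, -0.001, -1.0]]
force: [-0.0, 0.3, -2.2]
finger_gap: 0.0573
grasp_force: 28.5
t 17.18 tcp [ 0.5339 -0.0581  0.3695] yang 3.8 q7 21.8 gap 0.0573 F [-0.0449  0.3445 -2.223 ] gr 28.50303143262863
shift mm [ 0.4 -0.2 25.5] turn -0.2
```

View pics/s4.png

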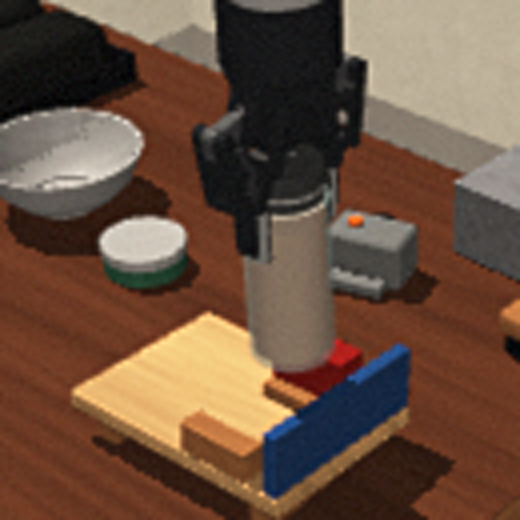

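```bash
python3 -m handwheel '[[[0,0,0.015],0,-1],[[0,0,0.01],0,-1],[[0,0,0],0,-1]]'; python3 -m handwheel '[[[0,0,0.002],0,-1],[[0,0,0.002],0,-1],[[0,0,0],0,-1]]'; python3 -m handwheel '[[[0,0,0.001],0,-1],[[0,0,0],0,-1]]'
```

```text
time: 17.6
tcp_pos: [0.5338, -0.0576, 0.3436]
ee_rot: [[-0.066, 0.998, -0.002], [0.998, 0.066, -0.0], [-0.0, -0.002, -1.0]]
force: [0.3, 0.8, -3.5]
finger_gap: 0.0571
grasp_force: 28.6
time: 17.98
tcp_pos: [0.5344, -0.0579, 0.3414]
ee_rot: [[-0.066, 0.998, 0.001], [0.998, 0.066, 0.0], [0.0, 0.001, -1.0]]
force: [-1.1, 0.0, 1.7]
finger_gap: 0.0572
grasp_force: 29.1
time: 18.23
tcp_pos: [0.5345, -0.0578, 0.341]
ee_rot: [[-0.066, 0.998, 0.001], [0.998, 0.066, 0.001], [0.001, 0.001, -1.0]]
force: [-2.9, 2.3, 12.0]
finger_gap: 0.0574
grasp_force: 29.9
```

Contact is at the predicted height, with the foot on the edge of the board top. Now I start the arc about the board's corner.

```bash
python3 -m handwheel '[[[0.0045,0,0.001],0,-1],[[0.0045,0,0.0014],0,-1],[[0.0044,0,0.0016],0,-1],[[0.0043,0,0.0016],0,-1],[[0.0042,0,0.002],0,-1],[[0.0042,0,0.002],0,-1],[[0,0,0],0,-1]]'; python3 - <<'E'
from h import *
s=status.observe();print(s["force"],s["ft_torque"],s["tcp_pos"])
S=cams.snapshot('side');cv2.imwrite('pics/s5.png',cv2.resize(S[120:250,170:300],None,fx=4,fy=4,interpolation=cv2.INTER_CUBIC)[:,:,::-1])
E
```

```text
time: 19.1
tcp_pos: [0.5332, -0.0313, 0.331]
ee_rot: [[-0.067, 0.998, 0.002], [0.998, 0.067, 0.001], [0.0, 0.003, -1.0]]
force: [1.2, 1.5, 5.4]
finger_gap: 0.0572
grasp_force: 29.1
[1.2256 1.5488 5.4422] [0.2676 0.0077 0.0039] [ 0.5332 -0.0313  0.331 ]
```

View pics/s5.png

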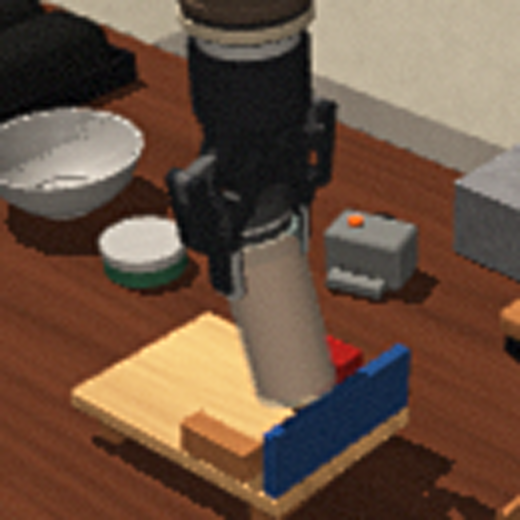

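The jar is tilting in the pads as planned: its axis leans about 15° with the foot on the board corner at crop pixel (290,400). Continuing the arc.

```bash
python3 -m handwheel '[[[0.0081,0,0.0046],0,-1],[[0.0076,0,0.0053],0,-1],[[0.0071,0,0.006],0,-1],[[0.0066,0,0.0066],0,-1],[[0.0059,0,0.0071],0,-1],[[0.0054,0,0.0076],0,-1],[[0,0,0],0,-1]]'; python3 -c "
from h import *
s=status.observe();print(s['force'],s['ft_torque'],s['tcp_pos'])
t=np.radians(4.0);c,s=np.cos(t),np.sin(t);o=np.array([.5311,.0002])
f=lambda x,y:o+[x*c-y*s,x*s+y*c]
goto(*f(-.0015,.0088),.086+.150+.0573,4.0)"
```

```text
time: 20.02
tcp_pos: [0.5294, 0.0099, 0.2919]
ee_rot: [[-0.067, 0.998, -0.002], [0.998, 0.067, 0.001], [0.001, -0.002, -1.0]]
force: [1.2, 6.3, 2.1]
finger_gap: 0.0574
grasp_force: 29.9
[1.1944 6.3472 2.1185] [ 1.0993 -0.2435  0.1005] [0.5294 0.0099 0.2919]
t 20.02 tcp [0.5294 0.0099 0.2919] yang 3.9 q7 19.0 gap 0.0574 F [1.1944 6.3472 2.1185] gr 29.88057553768158
shift mm [-1.  -0.5 -1.4] turn -0.1
```

```bash
python3 -m handwheel '[[[0.0045,0,0.008],0,-1],[[0.0039,0,0.0083],0,-1],[[0.0032,0,0.0088],0,-1],[[0,0,0],0,-1]]'; python3 -m handwheel '[[[0.0024,0,0.0089],0,-1],[[0.0016,0,0.009],0,-1],[[0.0015,0,0.005],0,-1],[[0,0,0],0,-1]]';
```

```text
time: 20.52
tcp_pos: [0.5284, 0.0209, 0.2666]
ee_rot: [[-0.067, 0.998, -0.003], [0.998, 0.067, 0.0], [0.0, -0.002, -1.0]]
force: [-0.5, 5.6, -0.2]
finger_gap: 0.0573
grasp_force: 27.5
time: 21.02
tcp_pos: [0.5287, 0.0256, 0.2446]
ee_rot: [[-0.066, 0.998, -0.0], [0.998, 0.066, -0.001], [-0.001, -0.0, -1.0]]
force: [-0.4, 2.8, 1.7]
finger_gap: 0.0576
grasp_force: 26.6
```

```bash
python3 -m handwheel '[[[0.0015,0,0.004],0,-1],[[0.0018,0,0.0045],0,-1],[[0.0024,0,0.0052],0,-1],[[0.0022,0,0.005],0,-1],[[0,0,0],0,-1]]';python3 -m handwheel '[[[0.002,0,0.0045],0,-1],[[0.001,0,0.0025],0,-1],[[0,0,0],0,-1]]'
```

```text
time: 21.65
tcp_pos: [0.5281, 0.0339, 0.2257]
ee_rot: [[-0.067, 0.998, -0.0], [0.998, 0.067, -0.0], [-0.0, -0.0, -1.0]]
force: [-0.4, 2.4, 0.5]
finger_gap: 0.0572
grasp_force: 26.7
time: 22.02
tcp_pos: [0.5278, 0.0363, 0.219]
ee_rot: [[-0.066, 0.998, -0.0], [0.998, 0.066, -0.001], [-0.001, -0.0, -1.0]]
force: [-0.2, 0.2, -0.5]
finger_gap: 0.0571
grasp_force: 26.8
```

```bash
python3 -m handwheel '[[[0.0005,0,0.001],0,-1],[[0,0,0.001],0,-1],[[0,0,0],0,-1]]';python3 -m handwheel '[[[0,0,0.001],0,-1],[[0,0,0.001],0,-1],[[0,0,0],0,-1]]'
```

```text
time: 22.4
tcp_pos: [0.5278, 0.037, 0.2172]
ee_rot: [[-0.066, 0.998, -0.0], [0.998, 0.066, -0.0], [-0.0, -0.0, -1.0]]
force: [-0.6, -0.7, 0.1]
finger_gap: 0.0574
grasp_force: 26.8
time: 22.78
tcp_pos: [0.5278, 0.0375, 0.2151]
ee_rot: [[-0.066, 0.998, -0.0], [0.998, 0.066, 0.0], [0.0, -0.0, -1.0]]
force: [0.6, 1.3, -0.6]
finger_gap: 0.0574
grasp_force: 26.8
```

```bash
python3 - <<'E'
from h import *
s=status.observe();print(s["force"],s["ft_torque"],s["tcp_pos"])
S=cams.snapshot('side');T=cams.snapshot('top');cv2.imwrite('pics/s6.png',np.hstack([cv2.resize(S[170:270,170:270],None,fx=4,fy=4,interpolation=cv2.INTER_CUBIC),cv2.resize(T[170:270,185:285],None,fx=4,fy=4,interpolation=cv2.INTER_CUBIC)])[:,:,::-1])
E
```

```text
[ 0.6318  1.3359 -0.628 ] [ 0.0226  0.068  -0.0507] [0.5278 0.0375 0.2151]
```

```bash
python3 -m handwheel '[[[0,0,0.001],0,-1],[[0,0,0],0,-1]]';python3 -m handwheel '[[[0,0,0.001],0,-1],[[0,0,0],0,-1]]';python3 -m handwheel '[[[0,0,0.001],0,-1],[[0,0,0],0,-1]]'
```

```text
time: 23.12
tcp_pos: [0.5279, 0.0376, 0.2143]
ee_rot: [[-0.066, 0.998, -0.0], [0.998, 0.066, 0.001], [0.001, -0.0, -1.0]]
force: [-1.1, 3.9, 1.6]
finger_gap: 0.0575
grasp_force: 27.1
time: 23.38
tcp_pos: [0.5279, 0.0375, 0.2141]
ee_rot: [[-0.067, 0.998, 0.0], [0.998, 0.067, 0.001], [0.001, 0.0, -1.0]]
force: [-4.7, 3.4, 13.6]
finger_gap: 0.057
grasp_force: 28.1
time: 23.62
tcp_pos: [0.528, 0.0374, 0.2139]
ee_rot: [[-0.066, 0.998, 0.0], [0.998, 0.066, 0.002], [0.002, 0.0, -1.0]]
force: [-7.3, 3.1, 24.6]
finger_gap: 0.0574
grasp_force: 29.0
```

```bash
python3 -m handwheel '[[[0,0,-0.001],0,-1],[[0,0,-0.001],0,-1],[[0,0,0],0,-1],[[0,0,0],0,0.4],[[0,0,0],0,0.45],[[0,0,0],0,0.6],[[0,0,0],0,0.8],[[0,0,0],0,1],[[0,0,0],0,1]]'; python3 -m handwheel '[[[0,0,-0.02],0,1],[[0,0,-0.04],0,1],[[0,0,-0.06],0,1],[[0,0,-0.06],0,1],[[0.05,0,0],0,1],[[0.06,0,0],0,1],[[0.06,0,0],0,1],[[0.06,0,0],0,1],[[0,0,0],0,1]]'; python3 - <<'E'
from h import *
S=cams.snapshot('side');T=cams.snapshot('top');cv2.imwrite('pics/s7.png',np.hstack([cv2.resize(S[170:270,170:270],None,fx=4,fy=4,interpolation=cv2.INTER_CUBIC),cv2.resize(T[170:270,185:285],None,fx=4,fy=4,interpolation=cv2.INTER_CUBIC)])[:,:,::-1])
E
```

```text
time: 24.75
tcp_pos: [0.5279, 0.0372, 0.2142]
ee_rot: [[-0.066, 0.998, 0.0], [0.998, 0.066, 0.0], [0.0, 0.0, -1.0]]
force: [-0.2, 0.5, -0.6]
finger_gap: 0.0852
grasp_force: 0.0
time: 25.88
tcp_pos: [0.511, 0.2727, 0.3934]
ee_rot: [[-0.075, 0.997, -0.001], [0.997, 0.075, 0.001], [0.001, -0.001, -1.0]]
force: [-0.1, -0.2, -1.0]
finger_gap: 0.0854
grasp_force: 0.0
```

View pics/s7.png

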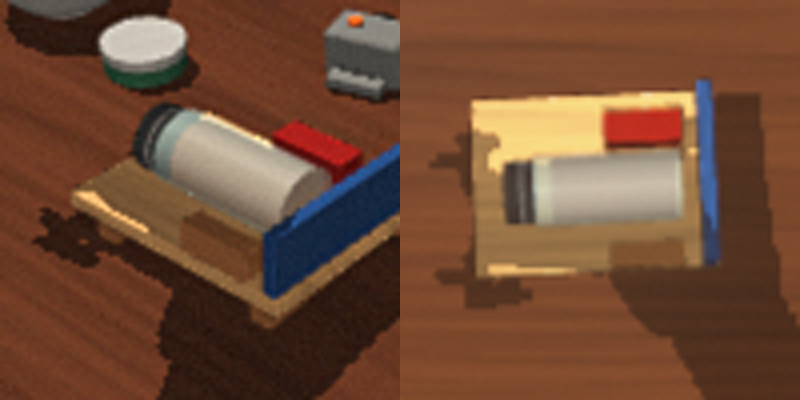

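The jar lies along the cradle, against the chock. Its foot, at crop pixel (683,185), is about 14 mm from the board at (700,185), and its lid points to the open end. The chock is still square. I'll check that nothing moves, then hand in.

```bash
python3 -m handwheel '[[[0,0,0],0,1],[[0,0,0],0,1],[[0,0,0],0,1],[[0,0,0],0,1],[[0,0,0],0,1],[[0,0,0],0,1],[[0,0,0],0,1],[[0,0,0],0,1]]' >/dev/null; python3 - <<'E'
from h import *
from station import job
a=cams.snapshot('top').astype(int)
b=cv2.imread('pics/s7.png')[:,400:][:,:,::-1];b=cv2.resize(b,(100,100),interpolation=cv2.INTER_AREA).astype(int)
d=np.abs(a[170:270,185:285]-b)[15:70,15:80].mean();print("diff",d)
if d<6: print(job.close_job())
E
```

```text
diff 1.775104895104895
the job is handed in; nothing more can be done
None
```

The job is handed in, with no verdict shown: the light is in the tray, the chock stands square on the patch, and the jar lies still against it, lid to the open end and foot about 14 mm from the blue board, finished at about 27 s.

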